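# Clamp a tray of vials in the hold-down station

### The job

Get the vial tray ready for transport: with the fingertips push the blue plate of the tray until the tray is fully home against the end stop of the hold-down station, and only then turn the loose orange wing screw clockwise (seen from above) by pushing its wings round stroke after stroke, until the hold-down bar is fully down and the screw stops. Do not lift the tray or pinch the wings, and leave the loose things around it where they are.

Things in the scene. Friction and masses are not known exactly. Their poses are not given: they have to be found in the camera images.
- station: Hold-down station, fixed (place and yaw vary). Aluminium base 12 mm thick, x -78..122, y -152..73 mm. Origin on the table under the screw axis; +y is the way the tray is pushed in, +x points to the white column (x 79..105, 102 mm high). Black rails along y, inner faces x = -57 and 57 mm, tops 24 mm high, guide the tray. A white arm (y -18..18, x -20..105 mm, 85 to 99 mm high) carries the screw.
- carry_bar (a point): Middle of the black carrying bar: 12 mm thick, along station y from -60 to 60 mm, at station x = 36 mm, 155 mm high (top 161). It overhangs the wings' path on the +x side, so closed fingers can reach the wings from above only where their centre is below about x = +12 mm. A 12 mm neck at y = 0 runs from it back to x = 94 mm and down to the column.
- end_stop (a point): Centre of the black end stop's face that the tray's wall meets: station x = 0, y = 55 mm, 20 mm above the table; the stop's top is 28 mm high.
- tray: Loose white tray 110 x 110 mm, walls 22 mm high, about 0.4 kg, 16 purple-capped vials fast in it (caps 42 mm above its underside). Origin at the centre of its underside, axes parallel to the station's. It lies on the base (12 mm above the table) with 2 mm play at each rail; home = origin at station y = 0; it starts 50 to 85 mm short (negative y). Under 7 N slides it.
- push_plate (a point): Centre of the outer (-y) face of the tray's upright blue push plate, 104 mm in -y from the tray's origin and 22 mm above its underside. The plate is 70 mm wide (x), 6 mm thick, its lower edge 13 mm and its upper edge 55 mm above the table. Push it towards station +y.
- wing (a joint): Angle of the orange wing screw, rad: 0 fully loose, grows clockwise seen from above, hard stop at 11 = bar fully down; starts at 0.1 to 3.1. The wings lie at -angle (counter-clockwise positive) from station x. Friction 0.035 N m (1 to 1.5 N at the wings); stays where left. Sinks 0.73 mm per rad, 8 mm in all, with the steel hold-down bar below the arm, which ends 1 to 2 mm above the caps.
- wing_hub (a point): On the vertical screw axis at mid-height of the wings, 125 mm above the table at angle 0 and 117 mm at 11. The two flat wings form one straight blade 90 mm long, 45 mm each way from the axis, 8 mm thick, 22 mm high (10 to 11 mm above and below this point). The arm's top is at 99 mm: 15 mm below the wings at angle 0, 7 mm at 11.
- wing_push_faces: The rear halves (4 mm thick) of the two orange wings: the faces that a clockwise push meets. Origin on the screw axis 15 mm below point wing_hub; turns with the wings; its x axis lies along the wings.
- wing_front_faces: The front halves (4 mm thick) of the two wings, facing the way they travel in a clockwise turn. Same origin and axes. Fingers bearing on both halves with over 6 N each count as pinching.
- vial_a: Loose purple-capped glass vial, 17 mm across, 38 mm high, standing on the table close to the robot's side of the station; origin under its centre. Leave alone.
- vial_b: Like vial_a, near it. Leave alone.
- vial_c: Like vial_a, standing to the robot's right. Leave alone.
- logger: White temperature logger 50 x 75 x 22 mm lying left of the station, beyond the end stop; origin under its centre. Leave alone.
- tape: Yellow tape roll 90 mm across, 24 mm high, lying to the right; origin under its centre. Leave alone.
- marker: Blue marker 130 x 14 x 14 mm lying to the left; origin under its centre. Leave alone.
- sanitizer: Clear bottle with blue cap, 54 mm across, 140 mm high, standing to the left; origin under its centre. Leave alone.
Not all that is in view belongs to the job. Leave any black look-alike of the tray alone.

How it is judged:
By the outcome, as a careful person would: the job done as asked, in the order asked, and still so for the second after the job is handed in, with the robot touching nothing.
It also fails if it takes over 54 s, if anything falls off the work surface, if the arm or the gripper's body presses on something with over 40 N, if the wrist force passes 120 N, or if a joint passes its speed limit or range.

### The arm

A 6-joint arm with a two-finger parallel gripper is mounted at the origin on the work surface. World frame = base frame: x ahead of the robot, y to its left, z up, the work surface at z = 0. Lengths are in mm, angles in rad, forces in N, time in s.
With the tool pointing down it reaches from about 275 to 750 mm from the base axis. Payload 10.2 kg.
Tool frame: the origin (TCP) lies between the finger pads; the fingertips stand 17 mm ahead of it and the grasp point (between the pads) lies 2 mm behind it; z points along the fingers, y is the line along which they close (so a half turn about z gives the same grasp; the last joint's range is limited). The gripper opens to 85 mm and grips with 20 to 120 N. Pads are 22 mm wide; open, the fingers measure 114 mm over their backs; the gripper's body (76 mm by 85 mm) begins 54 mm behind the grasp point. The pads swing forward as they close: fully open they stand 13 mm farther back than shut.
Start: joints at [1.111, 0.313, 1.498, -0, 1.331, -0.223], TCP at [123.174, 510.352, 248.294] pointing down, gripper open.
Joint ranges: [-2.94, 2.94], [-0.97, 2.17], [0.19, 2.56], [-1.23, 4.37], [0.02, 3.11], [-2.88, 2.88]. Speed limits (rad/s): [2.39, 2.39, 3.01, 3.14, 3.14, 3.14].

### API

Orientations are given as a unit quaternion [w, x, y, z].
In Python, from rig import * gives the robot as it stands.
- The arm moves only by the tool step_arm, never from a script. Its argument "commands" is text: rows parted by semicolons, each of 7 numbers parted by spaces: the opening, from 0 (shut) to 1 (fully open), then the shift along the tool's x, y, z in cm, then the turn, a rotation vector about the tool's x, y, z in rad. In form: hand x y z rx ry rz; .... A call has 1 to 20 rows; each row is the pose to reach, as a shift and turn from the pose commanded when the call began, along the tool's axes at that moment; what a row does not reach only later rows make up. A row lasts 1/12 s, in which the tool goes at most 41.7 mm and 7.16 degrees, less where a joint would pass 70% of its speed; a pose out of reach is approached as far as the arm can. A call with a gripper value outside its range is refused whole. The fingers move at their own pace and stop on an object; "newtons" is the grip in N (left out, the last holds). Time passes only in rows, so rows that repeat a pose let the fingers close. It gives the time, the measured TCP pose, the force, the opening and the grip force at its end, in the units of the state.
- sense(): the state, without advancing time (a new reading comes with each control period).
- capture(name): name is "scene" or "top" or "wrist"; returns the picture (400x640x3 uint8, red, green, blue); there is no depth.
- camera_model(name): a dict with "mtx" (3x3 intrinsics, pixels), "eye" and "rotation" of the camera in the world. Camera axes: x right, y down, z forward; pixel columns grow to the right and rows downward; lengths in mm; the calibration is good to about 2 mm. A picture is of the moment at which its call begins: read the wrist's pose just before it. camera_model takes no time and is no camera call; for the wrist camera it gives the pose at the moment of the call.
- finish_job(): hands the job in; it is judged then, once.
Trained networks look in the newest picture that a camera, given by its name, has taken for a name from the list of things; names that differ only in an ending like _2 or _b are one class to them, and where a whole thing is asked for, a point or a joint stands for the part that bears it (a point fixed in the world has none). Each returns a list of dicts, best first, with "score" (0 to 1); they miss things now and then, are a little off and sometimes report something else, mostly with a low value. They report only what shows in the picture. A call takes as long as a camera call. They do not tell look-alikes from the thing itself.
- search_frame(camera, label): "rect" ([centre column, centre row, width, height] in pixels, round what is visible of it).
- trace(camera, label): "mask" (400x640 bool, what is visible of it) and "rect" ([centre column, centre row, width, height] in pixels, round what is visible of it).
- spot_point(camera, label): "xy" ([column, row] in pixels: a listed point, or the origin of a listed thing).
The state is a dict: "time_s": time; "joints": joint angles; "dq": joint speeds; "tau": joint torques, N m; "eef_pos": TCP position; "ee_rot": TCP orientation; "force": force on the tool from outside, world axes, zero at the start; "wrist_torque": the same for the moment, N m; "grip_width": opening from 0.0 (shut) to 1.0 (fully open); "grip_force": force on a finger pad.
Only numpy, scipy, OpenCV 4.12 (cv2) and the standard library are available. Lean on these libraries where they do the work, as an engineer would, in place of code of your own. Each camera call takes 0.05 s, during which the arm holds its last target. There are 200 camera calls.

## Working session

There is one attempt and no reset: what is moved stays moved. The work goes in short steps, Python scripts to look and compute and a tool call to move; the robot and the scene stay as the last step left them, time stands still between calls to the robot, and variables do not carry over. Pictures are saved under pics/ and viewed, at most 10 in all, crops included, and the job is handed in when it is done.

Besides the shell and the picture viewer there is one more tool, called after "Emit:" as name(argument=value, ...) on one line, values as JSON. step_arm: Moves the arm, as the interface text tells. Its arguments: {"type":"object","properties":{"commands":{"type":"string"},"newtons":{"type":"number"}},"required":["commands"]}

```bash
mkdir -p pics; ls; cat > h.py <<'E'
from rig import *
import numpy as np, cv2
from scipy.spatial.transform import Rotation as R
def ray(cam,px,z,m=None):
    m=m or camera_model(cam); K=np.array(m["mtx"]);Rm=np.array(m["rotation"]);e=np.array(m["eye"])
    d=Rm@np.linalg.inv(K)@np.array([px[0],px[1],1.]); return e+d*(z-e[2])/d[2]
def proj(cam,p,m=None):
    m=m or camera_model(cam); K=np.array(m["mtx"]);Rm=np.array(m["rotation"]);e=np.array(m["eye"])
    c=K@(Rm.T@(np.array(p,float)-e)); return c[:2]/c[2]
E
python3 - <<'E'
from h import *
s=sense();print(s)
for c in("scene","top"):
    im=capture(c);cv2.imwrite(f"pics/{c}0.png",im[:,:,::-1]);m=camera_model(c);print(c,m)
    for l in("carry_bar","end_stop","push_plate","wing_hub","tray","station"):
        r=spot_point(c,l);print(l,[(np.round(x["xy"],1).tolist(),round(x["score"],2)) for x in r[:3]])
E
```

```text
pics
{'time_s': 0.0, 'joints': array([ 1.11060177e+00,  3.13416706e-01,  1.49839115e+00, -3.05233403e-05,
        1.33099817e+00, -2.23357552e-01]), 'dq': array([-1.63290129e-03, -4.41870921e-05, -2.75411708e-04,  9.49475070e-04,
       -1.20732266e-03, -2.20582695e-03]), 'tau': array([-4.47696439e-04, -4.12276089e+01, -2.59737790e+01, -2.00140544e-04,
        4.25342252e-03, -5.44452504e-06]), 'eef_pos': array([123.0765848 , 510.14172933, 247.76938926]), 'ee_rot': array([-1.89371839e-04,  1.18138301e-01,  9.92996965e-01, -5.76563325e-04]), 'force': array([ 0.31784829,  0.43153474, -0.52191113]), 'wrist_torque': array([-0.0267992 ,  0.0342677 , -0.02251972]), 'grip_force': 0.0, 'grip_width': 0.9981748397664982}
scene {'mtx': array([[510.40859494,   0.        , 318.98320975],
       [  0.        , 510.40859494, 199.03516554],
       [  0.        ,   0.        ,   1.        ]]), 'eye': array([1466.77174069,  -80.18462947, 1448.59346602]), 'rotation': array([-0.21250083,  0.706797  ,  0.64837808, -0.18678134])}
carry_bar [([337.1, 193.8], 0.92)]
end_stop [([353.5, 206.9], 0.74)]
push_pl
[... 214 characters left out ...]
tation [([336.6, 212.0], 0.95)]
top {'mtx': array([[403.4855528 ,   0.        , 327.83067473],
       [  0.        , 403.4855528 , 203.8388103 ],
       [  0.        ,   0.        ,   1.        ]]), 'eye': array([ 434.27305784,   15.25597893, 1259.64452221]), 'rotation': array([ 0.05963578, -0.6996167 ,  0.71055445, -0.04574288])}
carry_bar [([317.6, 201.5], 0.93)]
end_stop [([302.7, 213.1], 0.72), ([344.4, 217.2], 0.6)]
push_plate [([378.8, 215.8], 0.97), ([356.4, 128.7], 0.96), ([330.0, 297.1], 0.68)]
wing_hub [([316.9, 210.6], 0.39)]
tray [([345.7, 218.0], 0.97), ([358.8, 286.8], 0.55), ([299.8, 216.2], 0.26)]
station [([321.2, 214.0], 0.8), ([297.3, 213.9], 0.49), ([379.8, 215.0], 0.39)]
```

```bash
sed -i 's/Rm=np.array(m\["rotation"\])/Rm=R.from_quat(np.roll(m["rotation"],-1)).as_matrix()/' h.py
python3 - <<'E'
from h import *
pts={"top":[("carry",(317.6,201.5),155),("end",(302.7,213.1),20),("plate",(378.8,215.8),34),("hub",(316.9,210.6),124),("tray",(345.7,218),12),("station",(321.2,214),0)],
"scene":[("carry",(337.1,193.8),155),("end",(353.5,206.9),20),("plateA",(303.1,284.5),34),("plateC",(277.6,209.4),34),("hub",(332.4,191.7),124),("tray",(303.9,213.2),12),("station",(336.6,212),0)]}
for c in pts:
    for n,p,z in pts[c]: print(c,n,ray(c,p,z).round(1))
a=cv2.imread("pics/top0.png")[100:320,220:460];b=cv2.imread("pics/scene0.png")[100:340,190:470]
cv2.imwrite("pics/c1.png",cv2.resize(a,(654,600)));cv2.imwrite("pics/c2.png",cv2.resize(b,(700,600)))
E
```

```text
top carry [607.5  64.1 155. ]
top end [593.1 116.7  20. ]
top plate [ 579.1 -116.9   34. ]
top hub [586.2  67.8 124. ]
top tray [576.5 -16.4  12. ]
top station [591.8  60.1   0. ]
scene carry [621.4  66.  155. ]
scene end [589.1 129.6  20. ]
scene plateA [855.7 -56.4  34. ]
scene plateC [ 586.9 -120.    34. ]
scene hub [592.1  55.7 124. ]
scene tray [595.  -35.1  12. ]
scene station [592.1  74.    0. ]
```

View pics/c1.png

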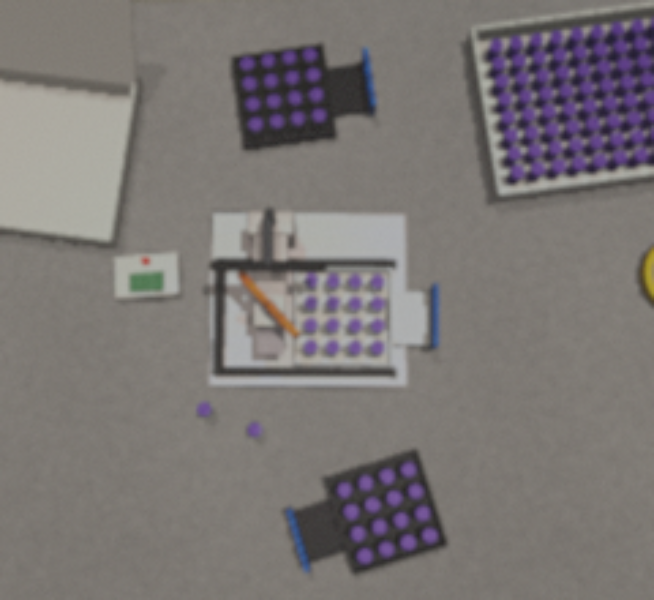

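View pics/c2.png

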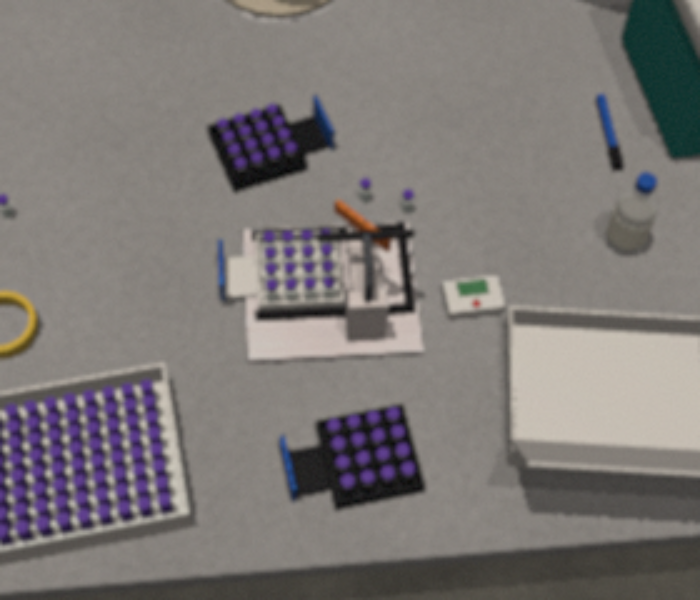

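```bash
python3 - <<'E'
from h import *
from scipy.optimize import least_squares
def st(t,p): return np.array([t[0]+np.cos(t[2])*p[0]-np.sin(t[2])*p[1], t[1]+np.sin(t[2])*p[0]+np.cos(t[2])*p[1], p[2]])
obs=[]
T=lambda u,v:(220+u/2.725,100+v/2.727)
C=lambda u,v:(190+u/2.5,100+v/2.5)
for (u,v),p in zip([(210,213),(407,213),(408,385),(209,385)],[(122,73,12),(122,-152,12),(-78,-152,12),(-78,73,12)]): obs.append(("top",T(u,v),p))
for (u,v),p in zip([(423,350),(249,359)],[(122,73,12),(122,-152,12)]): obs.append(("scene",C(u,v),p))
obs.append(("top",(317.6,201.5),(36,0,155)));obs.append(("scene",(337.1,193.8),(36,0,155)))
M={c:camera_model(c) for c in("top","scene")}
f=lambda t:np.concatenate([proj(c,st(t,p),M[c])-np.array(q) for c,q,p in obs])
r=least_squares(f,[590,62,0],x_scale=[1,1,.01],loss="soft_l1");print(r.x.round(3),r.fun.reshape(-1,2).round(1).tolist())
t=r.x
for c in M:
    im=cv2.imread(f"pics/{c}0.png");h=cv2.cvtColor(im,cv2.COLOR_BGR2HSV)
    m=cv2.inRange(h,(5,130,90),(18,255,255));ys,xs=np.nonzero(m)
    k=(abs(xs-330)<35)&(abs(ys-205)<35);P=np.c_[xs,ys][k].astype(float)
    W=np.array([ray(c,p,124,M[c])[:2] for p in P]);cen=W.mean(0);u,s,v=np.linalg.svd(W-cen);d=v[0];pr=(W-cen)@d
    print(c,len(P),cen.round(1),"ang st ccw",np.arctan2(d[1],d[0])-t[2],pr.min(),pr.max(),"hub mid",(cen+d*(pr.min()+pr.max())/2).round(1))
    mb=cv2.inRange(h,(95,120,50),(125,255,255));
    n,l,s,ce=cv2.connectedComponentsWithStats(mb)
    for i in range(1,n):
        if s[i,4]>15: print(" blue",ce[i].round(1),s[i,4],ray(c,ce[i],45,M[c]).round(0))
E
```

```text
[ 5.83243e+02  6.33450e+01 -1.50000e-02] [[0.0, -0.1], [-1.0, -0.4], [-0.4, 0.2], [-0.4, 0.2], [0.3, -0.8], [-0.6, -0.2], [0.4, -4.2], [-1.1, -0.5]]
top 61 [584.   64.6] ang st ccw -2.4084699623562753 -39.5660683706901 41.50596179207853 hub mid [583.2  63.9]
 blue [354.9 129.2] 34 [851. -50.  45.]
 blue [379.  215.3] 23 [ 579. -116.   45.]
 blue [109.8 218.2] 487 [584. 707.  45.]
 blue [188.5 223.2] 48 [565. 463.  45.]
 blue [195.9 291.6] 115 [360. 433.  45.]
 blue [329.1 297.3] 46 [339.  38.  45.]
scene 69 [572.2  53.6] ang st ccw 0.7467695659486445 -30.653946087599806 31.976184188026668 hub mid [572.6  54.1]
 blue [396.6  27.1] 469 [-263.  419.   45.]
 blue [81.6 66. ] 28 [-127. -852.   45.]
 blue [78.  78.4] 28 [ -59. -855.   45.]
 blue [66.3 88.4] 29 [  -9. -890.   45.]
 blue [72.9 97.2] 130 [  39. -858.   45.]
 blue [57.4 93.6] 16 [  16. -918.   45.]
 blue [ 65.1 108.1] 31 [  93. -876.   45.]
 blue [432.2 148.2] 61 [386. 432.  45.]
 blue [318.9 148.7] 57 [356.  35.  45.]
 blue [448.1 172.7] 39 [495. 464.  45.]
 blue [521.7 181. ] 380 [549. 704.  45.]
 blue [278.1 207.1] 18 [ 585. -118.   45.]
 blue [305.3 286.8] 61 [868. -51.  45.]
```

Emit:
step_arm(commands="0 -59.95 -53.6 0 0 0 -0.222;0 -59.95 -53.6 0 0 0 -0.222;0 -59.95 -53.6 0 0 0 -0.222;0 -59.95 -53.6 0 0 0 -0.222;0 -59.95 -53.6 0 0 0 -0.222;0 -59.95 -53.6 0 0 0 -0.222;0 -59.95 -53.6 0 0 0 -0.222;0 -59.95 -53.6 0 0 0 -0.222;0 -59.95 -53.6 0 0 0 -0.222;0 -59.95 -53.6 0 0 0 -0.222;0 -59.95 -53.6 0 0 0 -0.222;0 -59.95 -53.6 0 0 0 -0.222;0 -59.95 -53.6 0 0 0 -0.222;0 -59.95 -53.6 0 0 0 -0.222;0 -59.95 -53.6 0 0 0 -0.222;0 -59.95 -53.6 0 0 0 -0.222;0 -59.95 -53.6 0 0 0 -0.222;0 -59.95 -53.6 0 0 0 -0.222;0 -59.95 -53.6 0 0 0 -0.222;0 -59.95 -53.6 0 0 0 -0.222")

```text
time_s: 2.37
eef_pos: [581.6, -155.5, 247.4]
ee_rot: [-0.0, 0.009, 1.0, -0.0]
force: [-0.3, -0.0, 0.3]
grip_width: 0.004
grip_force: 0.0
```

```bash
python3 - <<'E'
from h import *
s=sense();print(s["joints"].round(2),s["eef_pos"])
m=camera_model("wrist");im=capture("wrist");cv2.imwrite("pics/w1.png",im[:,:,::-1])
print(m["eye"],ray("wrist",(320,200),0,m).round(0))
for l,z in(("push_plate",34),("wing_hub",123),("end_stop",20),("carry_bar",155),("tray",12)):
    print(l,[(np.round(x["xy"]).tolist(),round(x["score"],2),ray("wrist",x["xy"],z,m).round(1)) for x in spot_point("wrist",l)[:2]])
E
```

```text
[-0.46  0.49  1.25 -0.    1.41 -2.01] [ 581.62638818 -155.50245133  247.38544272]
[ 498.36150657 -154.11407467  372.99299226] [ 623. -159.    0.]
push_plate [([356.0, 176.0], 0.86, array([ 584.9, -119.8,   34. ]))]
wing_hub [([574.0, 170.0], 0.63, array([560.5,  42.5, 123. ])), ([594.0, 203.0], 0.56, array([588.1,  65.1, 123. ]))]
end_stop [([569.0, 171.0], 0.68, array([586.8, 118.7,  20. ]))]
carry_bar [([612.0, 254.0], 0.63, array([618.2,  60.7, 155. ]))]
tray [([443.0, 169.0], 0.81, array([584.8, -18.4,  12. ])), ([472.0, 345.0], 0.59, array([834.4,  46. ,  12. ]))]
```

View pics/w1.png

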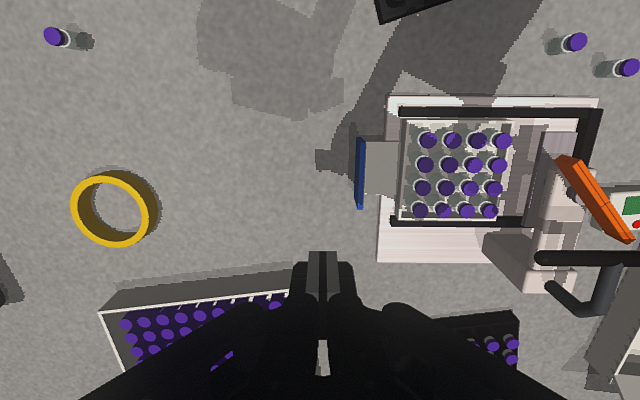

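Emit:
step_arm(commands="0 0 0 4 0 0 0;0 0 0 8 0 0 0;0 0 0 12 0 0 0;0 0 0 16 0 0 0;0 0 0 20 0 0 0;0 0 0 20.6 0 0 0;0 0 0 20.6 0 0 0;0 0 0 20.6 0 0 0")

```text
time_s: 3.33
eef_pos: [581.2, -151.3, 44.7]
ee_rot: [0.001, 0.007, 1.0, -0.001]
force: [0.2, -0.7, 0.2]
grip_width: -0.004
grip_force: 0.0
```

```bash
python3 - <<'E'
from h import *
from scipy.optimize import least_squares
m=camera_model("wrist");s=sense();print(s["eef_pos"])
E
```

```text
[ 581.18156679 -151.29139185   44.65013707]
```

Emit:
step_arm(commands="0 0 0.7 0 0 0 0;0 0 1.4 0 0 0 0;0 0 1.8 0 0 0 0;0 0 2.2 0 0 0 0;0 0 2.7 0 0 0 0;0 0 3.2 0 0 0 0;0 0 3.7 0 0 0 0;0 0 4.2 0 0 0 0;0 0 4.7 0 0 0 0;0 0 5.2 0 0 0 0;0 0 5.7 0 0 0 0;0 0 6.2 0 0 0 0;0 0 6.7 0 0 0 0;0 0 7.2 0 0 0 0;0 0 7.6 0 0 0 0;0 0 8 0 0 0 0;0 0 8.3 0 0 0 0;0 0 8.6 0 0 0 0;0 0 8.8 0 0 0 0;0 0 8.9 0 0 0 0")

```text
time_s: 5.0
eef_pos: [582.7, -63.1, 44.2]
ee_rot: [0.002, 0.007, 1.0, -0.001]
force: [0.4, -7.6, 6.5]
grip_width: 0.002
grip_force: 3.6
```

Emit:
step_arm(commands="0 0 0.2 0 0 0 0;0 0 0.4 0 0 0 0;0 0 0.6 0 0 0 0;0 0 0.7 0 0 0 0;0 0 0.75 0 0 0 0;0 0 0.8 0 0 0 0")

```text
time_s: 5.5
eef_pos: [582.9, -55.4, 44.2]
ee_rot: [0.002, 0.007, 1.0, -0.001]
force: [0.8, -6.8, 5.6]
grip_width: -0.0
grip_force: 3.7
```

Emit:
step_arm(commands="0 0 0.1 0 0 0 0;0 0 0.2 0 0 0 0;0 0 0.25 0 0 0 0;0 0 0.3 0 0 0 0;0 0 0.3 0 0 0 0")

```text
time_s: 5.92
eef_pos: [582.8, -53.3, 44.2]
ee_rot: [0.002, 0.007, 1.0, -0.002]
force: [-1.8, -12.7, 6.8]
grip_width: 0.003
grip_force: 6.4
```

Emit:
step_arm(commands="0 0 0.1 0 0 0 0;0 0 0.15 0 0 0 0;0 0 0.15 0 0 0 0;0 0 0.15 0 0 0 0")

```text
time_s: 6.25
eef_pos: [582.7, -53.1, 44.2]
ee_rot: [0.002, 0.007, 1.0, -0.003]
force: [-3.1, -18.8, 6.9]
grip_width: -0.005
grip_force: 10.0
```

Emit:
step_arm(commands="0 0 -1 0 0 0 0;0 0 -2 0 0 0 0;0 0 -2.5 0 0 0 0;0 0 -2.5 -4 0 0 0;0 0 -2.5 -8 0 0 0;0 0 -2.5 -12 0 0 0;0 0 -2.5 -15.6 0 0 0;0 0 1 -15.6 0 0 0;0 0 2 -15.6 0 0 0;0 0 2 -15.6 0 0 0;0 0 2 -15.6 0 0 0;0 0 2 -15.6 0 0 0")

```text
time_s: 7.25
eef_pos: [581.7, -30.3, 197.4]
ee_rot: [-0.001, 0.007, 1.0, 0.0]
force: [0.0, 0.3, -0.4]
grip_width: 0.002
grip_force: 0.0
```

```bash
python3 - <<'E'
from h import *
s=sense();print(s["eef_pos"],s["force"],s["joints"].round(2))
m=camera_model("wrist");im=capture("wrist");cv2.imwrite("pics/w2.png",im[:,:,::-1])
for l,z in(("push_plate",34),("wing_hub",123),("end_stop",20),("carry_bar",155),("tray",12)):
    print(l,[(np.round(x["xy"]).tolist(),round(x["score"],2),ray("wrist",x["xy"],z,m).round(1)) for x in spot_point("wrist",l)[:2]])
E
```

```text
[581.73733733 -30.31881644 197.43273481] [ 0.04469656  0.34087292 -0.42715198] [-0.25  0.48  1.39 -0.    1.27 -1.81]
push_plate [([310.0, 188.0], 0.62, array([583. , -41.9,  34. ])), ([464.0, 228.0], 0.2, array([625.9, 105.5,  34. ]))]
wing_hub [([468.0, 225.0], 0.96, array([584.6,  66.6, 123. ]))]
end_stop [([477.0, 185.0], 0.63, array([586.6, 119.7,  20. ]))]
carry_bar [([478.0, 300.0], 0.79, array([620.1,  63.5, 155. ])), ([312.0, 189.0], 0.22, array([548.3, -35.5, 155. ]))]
tray [([419.0, 182.0], 0.86, array([584.6,  64.9,  12. ]))]
```

View pics/w2.png

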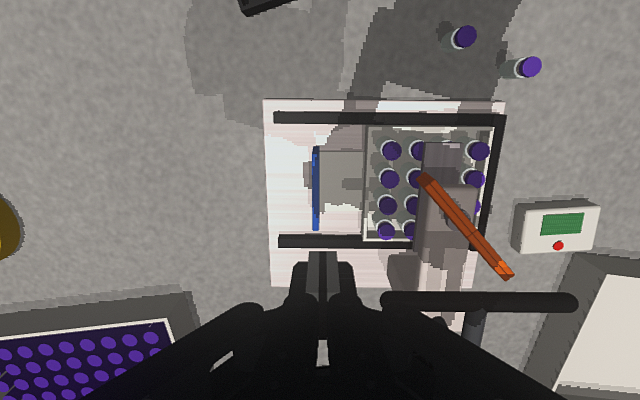

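```bash
cat > plan.py <<'E'
from h import *
O=np.array([584.5,65.0]);YAW=-.015
def tool(c,z):  # station centre -> shift in tool cm from the present pose
    s=sense();p=s["eef_pos"];q=s["ee_rot"];Rt=R.from_quat(np.roll(q,-1)).as_matrix()
    w=np.array([O[0]+np.cos(YAW)*c[0]-np.sin(YAW)*c[1],O[1]+np.sin(YAW)*c[0]+np.cos(YAW)*c[1],z])
    return (Rt.T@(w-p))/10
def cen(phi,clear=0,along=28):
    f=np.radians(phi);w=np.array([np.cos(f),np.sin(f)]);n=np.array([-w[1],w[0]])
    return along*w+(4+11*abs(n[0])+14.5*abs(n[1])+clear)*n
E
python3 - <<'E'
from plan import *
print("above",tool(cen(222,8),165).round(2),"drop",tool(cen(222,8),125).round(2),cen(222,8))
for f in np.linspace(222,38,19): print(round(f),cen(f).round(1),tool(cen(f),125).round(2))
h=cv2.cvtColor(cv2.imread("pics/w2.png"),cv2.COLOR_BGR2HSV);m=cv2.inRange(h,(3,130,60),(18,255,255))
ys,xs=np.nonzero(m);W=np.array([ray("wrist",p,128)[:2] for p in zip(xs,ys)]);u,s,v=np.linalg.svd(W-W.mean(0),full_matrices=False);print(len(xs),W.mean(0),np.degrees(np.arctan2(v[0,1],v[0,0])-YAW))
E
```

```text
above [-0.04  5.42  3.31] drop [-0.05  5.42  7.31] [ -0.64311064 -41.13109667]
222 [ -6.  -35.2] [0.49 6.01 7.31]
212 [-12.2 -33.5] [1.11 6.17 7.31]
202 [-18.1 -30.3] [1.7  6.5  7.31]
191 [-23.4 -25.5] [2.23 6.98 7.31]
181 [-27.6 -19.3] [2.65 7.6  7.31]
171 [-30.8 -15.4] [2.97 7.99 7.31]
161 [-33.5 -10.9] [3.24 8.44 7.31]
150 [-35.2  -5.4] [3.41 8.99 7.31]
140 [-35.7   0.9] [3.46 9.61 7.31]
130 [-34.7   7.5] [ 3.36 10.27  7.31]
120 [-31.9  14. ] [ 3.08 10.93  7.31]
110 [-27.5  20. ] [ 2.64 11.52  7.31]
99 [-21.5  24.8] [ 2.04 12.01  7.31]
89 [-14.8  28.2] [ 1.37 12.35  7.31]
79 [-11.9  30.9] [ 1.08 12.61  7.31]
69 [-8.  33.2] [ 0.69 12.85  7.31]
58 [-3.2 34.8] [ 0.21 13.01  7.31]
48 [ 2.4 35.4] [-0.34 13.07  7.31]
38 [ 8.4 34.7] [-0.95 13.    7.31]
1888 [583.33462345  62.56477603] 43.15901777929974
```

Emit:
step_arm(commands="0 0 3.5 0 0 0 0;0 0 5.2 2 0 0 0;0 0 5.2 4.5 0 0 0;0 0 5.2 7.2 0 0 0;0 0 5.2 7.2 0 0 0;0 0 5.2 7.2 0 0 0")

```text
time_s: 8.05
eef_pos: [582.5, 22.0, 126.0]
ee_rot: [-0.001, 0.008, 1.0, 0.0]
force: [-0.3, -1.1, 1.0]
grip_width: -0.002
grip_force: 0.0
```

```bash
python3 - <<'E'
from plan import *
s=sense();print(s["eef_pos"],s["force"])
for f in np.linspace(222,38,19): print(round(f),tool(cen(f),125).round(2))
E
```

```text
[582.47305875  22.00225344 125.98588744] [-0.28419273 -1.13765227  0.97105041]
222 [0.46 0.78 0.1 ]
212 [1.08 0.95 0.1 ]
202 [1.67 1.27 0.1 ]
191 [2.21 1.75 0.1 ]
181 [2.62 2.38 0.1 ]
171 [2.94 2.76 0.11]
161 [3.21 3.22 0.11]
150 [3.38 3.77 0.11]
140 [3.43 4.39 0.11]
130 [3.33 5.05 0.11]
120 [3.05 5.7  0.11]
110 [2.61 6.3  0.11]
99 [2.01 6.79 0.1 ]
89 [1.34 7.13 0.1 ]
79 [1.05 7.39 0.1 ]
69 [0.66 7.62 0.1 ]
58 [0.18 7.79 0.1 ]
48 [-0.37  7.85  0.1 ]
38 [-0.98  7.78  0.1 ]
```

Emit:
step_arm(commands="0 0.45 0.8 0 0 0 0;0 1.1 0.95 0 0 0 0;0 1.65 1.25 0 0 0 0;0 2.2 1.75 0 0 0 0;0 2.6 2.4 0 0 0 0;0 2.95 2.75 0 0 0 0;0 3.2 3.2 0 0 0 0;0 3.4 3.75 0 0 0 0;0 3.4 4.4 0 0 0 0;0 3.35 5.05 0 0 0 0;0 3.05 5.7 0 0 0 0;0 2.6 6.3 0 0 0 0;0 2 6.8 0 0 0 0;0 1.35 7.1 0 0 0 0;0 1.05 7.4 0 0 0 0;0 0.65 7.6 0 0 0 0;0 0.2 7.8 0 0 0 0;0 -0.35 7.85 0 0 0 0;0 -0.95 7.8 0 0 0 0;0 -0.95 7.8 0 0 0 0")

```text
time_s: 9.72
eef_pos: [594.5, 99.8, 126.3]
ee_rot: [0.0, 0.008, 1.0, 0.0]
force: [0.7, -0.2, 0.5]
grip_width: -0.004
grip_force: 0.1
```

```bash
cat > look.py <<'E'
from plan import *
import sys
s=sense();print(s["eef_pos"],s["force"])
m=camera_model("wrist");im=capture("wrist");cv2.imwrite(f"pics/{sys.argv[1]}.png",im[:,:,::-1])
h=cv2.cvtColor(im,cv2.COLOR_RGB2HSV);k=cv2.inRange(h,(3,130,60),(18,255,255))
ys,xs=np.nonzero(k);W=np.array([ray("wrist",p,float(sys.argv[2]),m)[:2] for p in zip(xs,ys)]);u,s,v=np.linalg.svd(W-W.mean(0),full_matrices=False);print(len(xs),W.mean(0),np.degrees(np.arctan2(v[0,1],v[0,0])-YAW))
E
python3 look.py w3 126
```

```text
[594.46514564  99.7964195  126.26474827] [ 0.72488013 -0.23846569  0.51329226]
6297 [574.61935919  56.87809186] 46.35991056503821
```

View pics/w3.png

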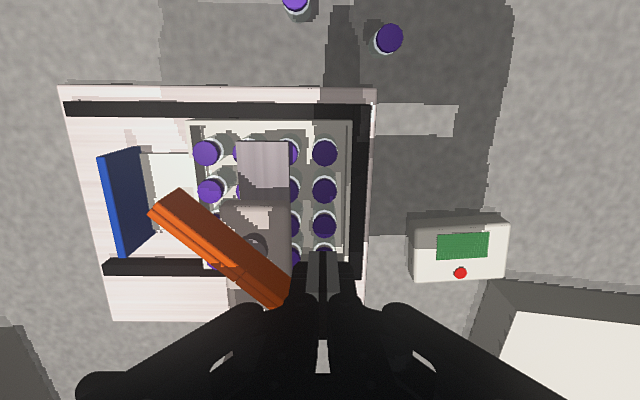

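```bash
python3 - <<'E'
from plan import *
print(tool(cen(222,9),166).round(2),tool(cen(222,9),124).round(2))
E
```

```text
[ 0.9  -7.68 -3.98] [ 0.9  -7.68  0.22]
```

Emit:
step_arm(commands="0 0.2 0 -2.5 0 0 0;0 0.4 0 -4.5 0 0 0;0 0.9 -3 -4.5 0 0 0;0 0.9 -6 -4.5 0 0 0;0 0.9 -7.7 -4.5 0 0 0;0 0.9 -7.7 -3.5 0 0 0;0 0.9 -7.7 0 0 0 0;0 0.9 -7.7 0.2 0 0 0;0 0.9 -7.7 0.2 0 0 0")

```text
time_s: 10.52
eef_pos: [582.3, 23.8, 122.8]
ee_rot: [-0.002, 0.007, 1.0, 0.0]
force: [-0.4, -0.2, 0.6]
grip_width: 0.001
grip_force: 0.0
```

```bash
python3 look.py w4 125; python3 - <<'E'
from plan import *
for f in np.linspace(220,38,19): print(round(f),tool(cen(f),124).round(2))
E
```

```text
[582.34364588  23.82168049 122.82463319] [-0.37886393 -0.15711227  0.6362342 ]
4407 [576.79501215  57.69582151] 47.35495511204992
220 [0.66 0.63 0.05]
210 [1.27 0.82 0.05]
200 [1.85 1.17 0.05]
190 [2.36 1.67 0.05]
180 [2.75 2.29 0.05]
169 [3.06 2.65 0.05]
159 [3.32 3.11 0.05]
149 [3.47 3.67 0.06]
139 [3.51 4.29 0.06]
129 [3.38 4.94 0.06]
119 [3.1  5.59 0.06]
109 [2.64 6.17 0.06]
99 [2.04 6.64 0.05]
89 [1.4  6.97 0.05]
78 [1.11 7.23 0.05]
68 [0.72 7.45 0.05]
58 [0.25 7.61 0.05]
48 [-0.31  7.67  0.05]
38 [-0.9   7.6   0.05]
```

View pics/w4.png

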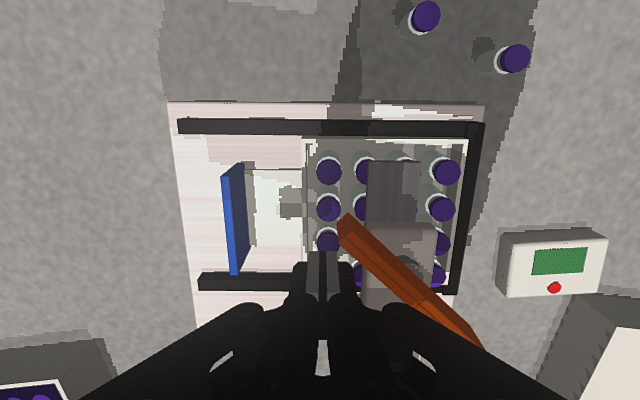

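Emit:
step_arm(commands="0 0.65 0.65 0 0 0 0;0 1.25 0.8 0 0 0 0;0 1.85 1.15 0 0 0 0;0 2.35 1.65 0 0 0 0;0 2.75 2.3 0 0 0 0;0 3.05 2.65 0 0 0 0;0 3.3 3.1 0 0 0 0;0 3.45 3.65 0 0 0 0;0 3.5 4.3 0 0 0 0;0 3.4 4.95 0 0 0 0;0 3.1 5.6 0 0 0 0;0 2.65 6.15 0 0 0 0;0 2.05 6.65 0 0 0 0;0 1.4 6.95 0 0 0 0;0 1.1 7.25 0 0 0 0;0 0.7 7.45 0 0 0 0;0 0.25 7.6 0 0 0 0;0 -0.3 7.65 0 0 0 0;0 -0.9 7.6 0 0 0 0;0 -0.9 7.6 0 0 0 0")

```text
time_s: 12.23
eef_pos: [594.5, 98.8, 124.3]
ee_rot: [0.0, 0.008, 1.0, 0.0]
force: [-0.1, 1.2, -0.7]
grip_width: 0.004
grip_force: 0.1
```

```bash
python3 look.py w5 123; python3 - <<'E'
from plan import *
print(tool(cen(222,9),166).round(2),tool(cen(222,9),123).round(2))
E
```

```text
[594.47554947  98.82721284 124.28076137] [-0.09316744  1.19154868 -0.7299339 ]
6142 [574.54912877  56.61098714] 44.2615810044384
[ 0.9  -7.59 -4.17] [ 0.9  -7.59  0.13]
```

Emit:
step_arm(commands="0 0.2 0 -2.5 0 0 0;0 0.4 0 -4.7 0 0 0;0 0.9 -3 -4.7 0 0 0;0 0.9 -6 -4.7 0 0 0;0 0.9 -7.6 -4.7 0 0 0;0 0.9 -7.6 -3.5 0 0 0;0 0.9 -7.6 0 0 0 0;0 0.9 -7.6 0.1 0 0 0;0 0.9 -7.6 0.1 0 0 0")

```text
time_s: 13.03
eef_pos: [582.7, 23.2, 122.5]
ee_rot: [-0.001, 0.007, 1.0, 0.0]
force: [0.7, -0.5, 0.8]
grip_width: 0.001
grip_force: 0.0
```

```bash
python3 look.py w6 121; python3 - <<'E'
from plan import *
for f in np.linspace(220,60,17): print(round(f),tool(cen(f),123).round(2))
E
```

```text
[582.66064561  23.1726152  122.54432555] [ 0.73754416 -0.4800546   0.83503184]
4288 [578.47207525  58.79729973] 45.39000897895308
220 [0.69 0.69 0.11]
210 [1.29 0.87 0.11]
200 [1.87 1.22 0.11]
190 [2.37 1.71 0.11]
180 [2.77 2.33 0.11]
170 [3.07 2.68 0.11]
160 [3.33 3.13 0.11]
150 [3.49 3.67 0.11]
140 [3.54 4.29 0.11]
130 [3.43 4.93 0.11]
120 [3.16 5.57 0.11]
110 [2.74 6.16 0.11]
100 [2.16 6.64 0.11]
90 [1.46 6.98 0.11]
80 [1.19 7.24 0.11]
70 [0.82 7.48 0.11]
60 [0.36 7.65 0.11]
```

Emit:
step_arm(commands="0 0.7 0.7 0 0 0 0;0 1.3 0.85 0 0 0 0;0 1.85 1.2 0 0 0 0;0 2.35 1.7 0 0 0 0;0 2.75 2.35 0 0 0 0;0 3.05 2.7 0 0 0 0;0 3.35 3.15 0 0 0 0;0 3.5 3.65 0 0 0 0;0 3.55 4.3 0 0 0 0;0 3.45 4.95 0 0 0 0;0 3.15 5.55 0 0 0 0;0 2.75 6.15 0 0 0 0;0 2.45 6.4 0 0 0 0;0 2.15 6.65 0 0 0 0;0 1.95 6.8 0 0 0 0;0 1.95 6.8 0 0 0 0")

```text
time_s: 14.42
eef_pos: [565.2, 91.7, 123.2]
ee_rot: [0.0, 0.007, 1.0, 0.0]
force: [-0.5, 0.2, -0.0]
grip_width: -0.0
grip_force: 0.0
```

```bash
python3 look.py w7 118; python3 - <<'E'
from plan import *
for f in (98,94,90,86,82,78,74): print(round(f),tool(cen(f),123).round(2))
E
```

```text
[565.17001378  91.68577826 123.15290466] [-0.48591414  0.21236841 -0.04554597]
1315 [583.57774749  38.83536455] -71.8422007113601
98 [ 0.08 -0.09  0.02]
94 [-0.2   0.06  0.02]
90 [-0.49  0.18  0.02]
86 [-0.59  0.28  0.02]
82 [-0.7   0.38  0.02]
78 [-0.83  0.48  0.02]
74 [-0.97  0.58  0.02]
```

Emit:
step_arm(commands="0 -0.1 0.05 0 0 0 0;0 -0.2 0.1 0 0 0 0;0 -0.3 0.1 0 0 0 0;0 -0.4 0.1 0 0 0 0;0 -0.5 0.1 0 0 0 0;0 -0.6 0.1 0 0 0 0;0 -0.6 0.1 0 0 0 0")

```text
time_s: 15.05
eef_pos: [571.0, 92.4, 123.3]
ee_rot: [0.0, 0.007, 1.0, 0.0]
force: [-0.5, 0.1, -0.4]
grip_width: -0.001
grip_force: 0.3
```

Emit:
step_arm(commands="0 -0.1 0 0 0 0 0;0 -0.2 0 0 0 0 0;0 -0.3 0 0 0 0 0;0 -0.4 0 0 0 0 0;0 -0.4 0 0 0 0 0")

```text
time_s: 15.47
eef_pos: [572.6, 92.6, 123.1]
ee_rot: [-0.003, 0.007, 1.0, 0.0]
force: [-15.7, 1.0, 8.6]
grip_width: -0.003
grip_force: 7.7
```

```bash
python3 look.py w8 118
```

```text
[572.57954373  92.56203666 123.08775608] [-15.68509021   0.98715692   8.61015468]
3550 [582.47956333  42.30927204] 100.29959572286825
```

View pics/w8.png

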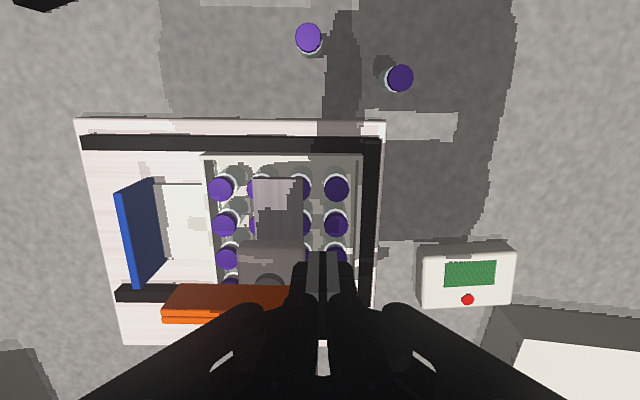

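Emit:
step_arm(commands="0 -0.1 0 0 0 0 0;0 -0.1 0 0 0 0 0;0 -0.1 0 0 0 0 0")

```text
time_s: 15.77
eef_pos: [572.9, 92.6, 123.1]
ee_rot: [-0.004, 0.007, 1.0, 0.0]
force: [-19.3, 0.2, 9.6]
grip_width: -0.002
grip_force: 9.7
```

Emit:
step_arm(commands="0 0.8 0 0 0 0 0;0 1.8 0 0 0 0 0;0 2.2 0 0 0 0 0;0 2.2 0 -3.5 0 0 0;0 2.2 0 -7 0 0 0;0 2.2 0 -10 0 0 0;0 5 -2 -12 0 0 0;0 8 -5 -12 0 0 0;0 8 -8 -12 0 0 0;0 8 -10 -12 0 0 0;0 8 -10 -12 0 0 0;0 8 -10 -12 0 0 0")

```text
time_s: 16.77
eef_pos: [494.6, -7.2, 243.6]
ee_rot: [0.0, 0.008, 1.0, -0.0]
force: [-0.2, -0.3, 0.2]
grip_width: -0.002
grip_force: 0.0
```

```bash
python3 look.py w9 125; python3 - <<'E'
from plan import *
import cv2
im=capture("top");cv2.imwrite("pics/t9.png",im[:,:,::-1])
a=cv2.resize(im[100:320,220:460,::-1],(400,366));b=cv2.resize(cv2.imread("pics/w9.png"),(640,400))
cv2.imwrite("pics/f.png",np.hstack([a,cv2.resize(b,(400,366))]))
E
```

```text
[494.61992105  -7.19970265 243.56870456] [-0.20408286 -0.27906655  0.19343747]
2006 [580.28597867  64.56280501] 87.3580921424575
```

View pics/f.png

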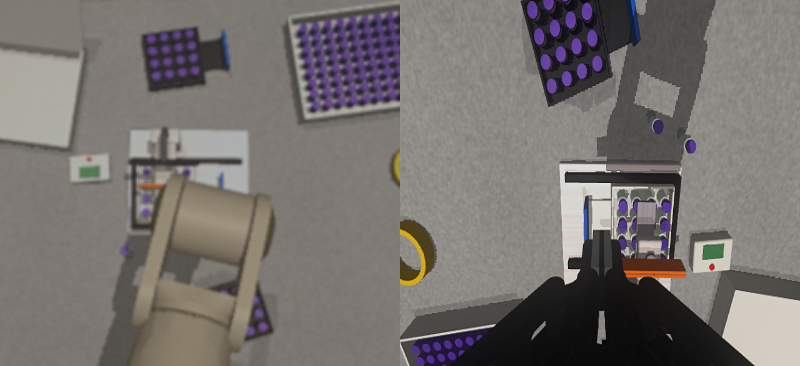

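The blade lies along station y (angle ~88–90°, which matches 11 rad). The tray wall sits at the end stop, the vials and logger are undisturbed, and the arm is clear of everything.

```bash
python3 -c "
from rig import *
print(finish_job())"
```

```text
the job is handed in; nothing more can be done
None
```

I pushed the tray home against the end stop, then turned the wing screw clockwise in three strokes to its hard stop. The job was handed in at about 17 s; in the last pictures the loose things in view looked undisturbed.

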